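# Load the spinner and run its rotor nut on

## Task

First put the two bottles standing on the bench upright into the two empty cups of the spinner's rotor, one in each. Then fasten the rotor: the bar-handled nut is only resting on top of its quick thread, so, without lifting it off the spindle, turn it backward (counter-clockwise from above) until it drops into the thread, and then forward (clockwise) until it is fully home on the rotor hub. Do not tip or lift out the two bottles already in the rotor, and leave the other things on the bench where they are.

Things in the scene. Friction and masses are not known exactly. Their poses are not given: they have to be found in the camera images.
- spinner: Fixed bottle spinner: grey deck 290 x 290 mm, 40 mm high, with a 50 mm high panel along its +x edge (x 145 to 195 mm). Origin on the bench under the spindle axis. Its black rotor is braked and cannot turn: four open round cups, inside diameter 46 mm, wall 4 mm, floor at z 46 mm, rim at z 90 mm, centres 100 mm from the axis; those at +x and -x are full, at +y and -y empty.
- cup_a (a point): centre of the inside floor of the empty cup at the spinner's +y side
- cup_b (a point): centre of the inside floor of the empty cup at the spinner's -y side
- hub_face (a point): Centre of the rotor hub's clamping face, on the spindle axis, spinner z 56 mm; turned like the spinner. The 30 mm steel spindle rises 52 mm from it with a three-start thread of 48 mm outer diameter. Nut angles below are the nut's yaw less the spinner's.
- nut: Loose aluminium rotor nut, about 0.3 kg, 96 mm tall: hub 66 mm diameter, 60 mm high. Origin at the centre of its underside. Starts upright at -0.85 to -0.10 rad, underside 20 mm above hub_face, lugs on the flat thread tops; stops block it forward. Backward (counter-clockwise) at +0.2 to +0.3 rad it drops 14 mm by its own weight unless gripped tight; dead stop near +0.5 rad.
- nut_bar (a point): Middle of the grip bar on top of the nut, 78 mm above its underside: bar along the nut's x, 100 mm long, 14 mm thick, 36 mm high. Once dropped, turned forward (clockwise) the nut sinks 6 mm more between about -0.2 and -0.8 rad; home on hub_face from there to a dead stop near -0.9 rad. It turns freely with 1.5 to 2 mm of play; one grasp does the whole turn.
- bottle_1: straight round white bottle with a grey cap, 40 mm diameter all the way up, 95 mm tall, about 0.12 kg; origin at the centre of its underside, z up. Starts on the bench.
- bottle_2: straight round white bottle with a grey cap, 40 mm diameter all the way up, 95 mm tall, about 0.12 kg; origin at the centre of its underside, z up. Starts on the bench.
- loaded_1: straight round white bottle with a grey cap, 40 mm diameter all the way up, 95 mm tall, about 0.12 kg; origin at the centre of its underside, z up. Already in the cup at the spinner's +x side.
- loaded_2: straight round white bottle with a grey cap, 40 mm diameter all the way up, 95 mm tall, about 0.12 kg; origin at the centre of its underside, z up. Already in the cup at the spinner's -x side.
- jar: bystander: low wide closed jar, 64 mm diameter, 60 mm tall; origin under its centre
- beaker: bystander: open clear cup, 68 mm across the rim, 80 mm tall; origin under its centre
- scanner: bystander: hand scanner lying on the bench, 155 mm long along its x, up to 65 mm wide, 34 mm high; origin under the middle of its handle
- wrench: bystander: steel wrench lying on the bench; origin under its middle
Mind the look-alikes: they are no part of the job. What is shaped like the bottle_1 but green or pink is not meant. What is shaped like the nut but brown or purple is not meant.

How it is judged:
By the outcome, as a careful person would: the job done as asked, in the order asked, and still so for the second after the job is handed in, with the robot touching nothing.
It also fails if it takes over 72 s, if anything falls off the work surface, if the arm or the gripper's body presses on something with over 40 N, if the wrist force passes 120 N, or if a joint passes its speed limit or range.

## Robot

A 6-joint arm with a two-finger parallel gripper is mounted at the origin on the work surface. World frame = base frame: x ahead of the robot, y to its left, z up, the work surface at z = 0. Lengths are in m, angles in rad, forces in N, time in s.
With the tool pointing down it reaches from about 0.225 to 0.875 m from the base axis. Payload 3.4 kg.
Tool frame: the origin (TCP) lies between the finger pads; the fingertips stand 8 mm ahead of it and the grasp point (between the pads) lies 11 mm behind it; z points along the fingers, y is the line along which they close (so a half turn about z gives the same grasp; the last joint's range is limited). The gripper opens to 85 mm and grips with 20 to 120 N. Pads are 22 mm wide; open, the fingers measure 114 mm over their backs; the gripper's body (76 mm by 85 mm) begins 54 mm behind the grasp point. The pads swing forward as they close: fully open they stand 13 mm farther back than shut.
Start: joints at [-1.266, 0.276, 1.505, -0, 1.361, -0.121], TCP at [0.238, -0.524, 0.239] pointing down, gripper open.
Joint ranges: [-2.89, 2.89], [-0.75, 2.08], [0.22, 2.7], [-1.18, 4.32], [0.11, 2.71], [-2.7, 2.7]. Speed limits (rad/s): [2.57, 2.57, 3.14, 3.14, 3.14, 3.14].

## Interface

Orientations are given as a 3x3 rotation matrix whose columns are the frame's x, y, z axes.
In Python, from cell import status, cams, ticket gives the robot as it stands.
- The arm moves only by the tool arm_command, never from a script. Its arguments are lists of equal length, an entry for each row: "delta_pos": the shift along the tool's x, y, z in cm, a list of three; "roll": the turn about the tool's z in degrees. In form: {"delta_pos": [[tx, ty, tz], ...], "roll": [roll, ...]}. A call has 1 to 5 rows; each row is the pose to reach, as a shift and turn from the pose commanded when the call began, along the tool's axes at that moment; what a row does not reach only later rows make up. A row lasts 1/10 s, in which the tool goes at most 50 mm and 8.59 degrees, less where a joint would pass 70% of its speed; a pose out of reach is approached as far as the arm can. A call with a gripper value outside its range is refused whole. "jaw" is the opening, from 0 (shut) to 1 (fully open), set as the call begins (left out, the last holds). The fingers move at their own pace and stop on an object; "force" is the grip in N (left out, the last holds). Time passes only in rows, so rows that repeat a pose let the fingers close. It gives the time, the measured TCP pose, the force, the opening and the grip force at its end, in the units of the state.
- status.state(): the state, without advancing time (a new reading comes with each control period).
- cams.camera(name): name is "scene" or "top" or "wrist"; returns a dict with "img" (420x560x3 uint8, red, green, blue), "fovy" (degrees; the focal length in pixels is half the picture's height over the tangent of half this angle, whatever the lens; pixels are square), "cx", "cy" (the principal point, pixels), "k1" (the pictures are not rectified: a ray, as slopes to the right and down, at radius r is drawn at 1 + k1 r^2 times it, then the intrinsics apply), "origin" and "attitude" of the camera in the world. Camera axes: x right, y up, looking along -z (the intrinsics and any distortion apply to the point x, -y, -z); pixel columns grow to the right and rows downward; lengths in m; the calibration is good to about 2 mm. A picture is of the moment at which its call begins. There is no depth.
- ticket.finish_job(): hands the job in; it is judged then, once.
The state is a dict: "clock": time; "qpos": joint angles; "joint_velocities": joint speeds; "effort": joint torques, N m; "ee_pos": TCP position; "eef_rot": TCP orientation; "force": force on the tool from outside, world axes, zero at the start; "wrist_torque": the same for the moment, N m; "finger_gap": finger opening in m; "grip_force": force on a finger pad.
Only numpy, scipy, OpenCV 4.12 (cv2) and the standard library are available. Lean on these libraries where they do the work, as an engineer would, in place of code of your own. Each camera call takes 0.05 s, during which the arm holds its last target. There are 200 camera calls.

## Working session

There is one attempt and no reset: what is moved stays moved. The work goes in short steps, Python scripts to look and compute and a tool call to move; the robot and the scene stay as the last step left them, time stands still between calls to the robot, and variables do not carry over. Pictures are saved under pics/ and viewed, at most 10 in all, crops included, and the job is handed in when it is done.

Besides the shell and the picture viewer there is one more tool, called after ">>>" in YAML: its name, and indented under it one key for each argument. arm_command: Moves the arm, as the interface text tells. Its arguments: {"type":"object","properties":{"delta_pos":{"type":"array"},"roll":{"type":"array"},"jaw":{"type":"number"},"force":{"type":"number"}},"required":["delta_pos","roll"]}

```bash
mkdir -p pics; ls; cat > h.py <<'E'
import numpy as np, cv2
from cell import status, cams, ticket
def snap(n,f):
    c=cams.camera(n); cv2.imwrite('pics/'+f+'.png',c['img'][:,:,::-1]); d=dict(c); 
    np.save('pics/'+f+'.npy',d,allow_pickle=True); return d
def load(f): return np.load('pics/'+f+'.npy',allow_pickle=True).item()
def ray(c,u,v):
    H=c['img'].shape[0]; f=H/2/np.tan(np.radians(c['fovy'])/2)
    d=np.array([(u-c['cx'])/f,(v-c['cy'])/f]); s=d.copy()
    for _ in range(20): s=d/(1+c['k1']*(s@s))
    r=np.array(c['attitude']).reshape(3,3)@np.array([s[0],-s[1],-1]); return np.array(c['origin']),r
def pix(c,u,v,z):
    o,r=ray(c,u,v); return o+r*(z-o[2])/r[2]
def proj(c,p):
    H=c['img'].shape[0]; f=H/2/np.tan(np.radians(c['fovy'])/2)
    q=np.array(c['attitude']).reshape(3,3).T@(np.array(p)-np.array(c['origin'])); s=np.array([q[0],-q[1]])/-q[2]
    s=s*(1+c['k1']*(s@s)); return s*f+[c['cx'],c['cy']]
E
python3 - <<'E'
from h import *
np.set_printoptions(precision=4,suppress=True)
for n in ('top','scene'):
    c=snap(n,n+'1'); print(n,c['origin'],np.array(c['attitude']).round(3).tolist(),c['fovy'],c['k1'])
    im=cv2.imread('pics/%s1.png'%n); cv2.imwrite('pics/%s1b.png'%n,cv2.resize(im,(800,600),interpolation=cv2.INTER_CUBIC))
s=status.state();print(s['ee_pos'],np.array(s['eef_rot']),s['clock'],s['finger_gap'])
E
```

```text
pics
top [ 0.4206 -0.0114  1.1669] [[-0.027, 0.996, -0.086], [-1.0, -0.027, 0.001], [-0.001, 0.086, 0.996]] 55.19847287640594 0.008376686066053006
scene [ 1.1711 -0.6894  0.8651] [[0.727, -0.425, 0.54], [0.687, 0.461, -0.562], [-0.01, 0.779, 0.627]] 49.44363944002609 -0.09489408667313265
[ 0.2374 -0.5232  0.2385] [[ 0.9107  0.4131 -0.0005]
 [ 0.4131 -0.9107  0.0015]
 [ 0.0002 -0.0016 -1.    ]] 0.1 0.08519078578728252
```

View pics/top1b.png

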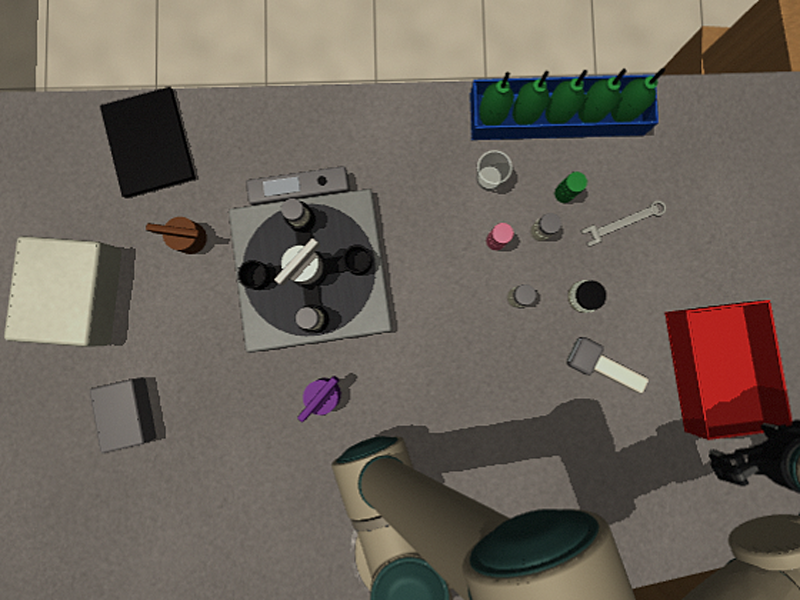

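View pics/scene1b.png

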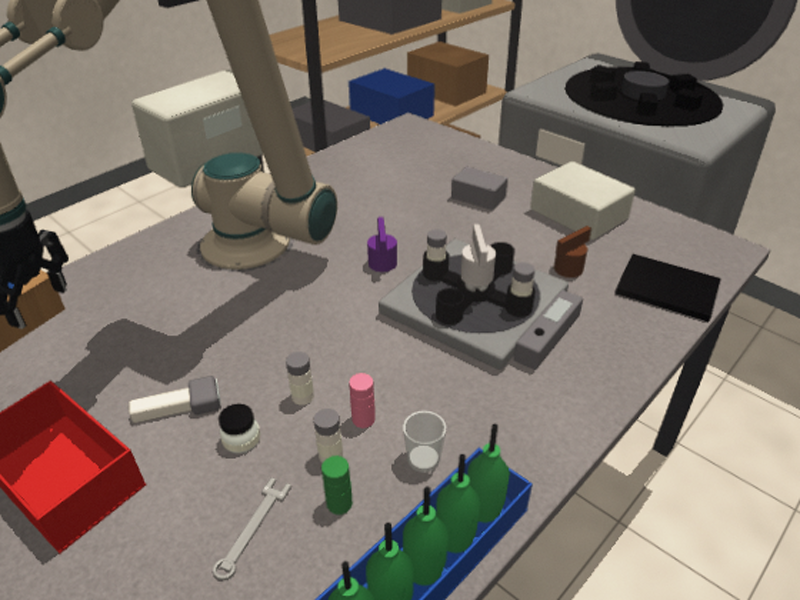

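The white grey-capped bottles are at (548,228) and (524,296) in the top view. Look-alikes are pink (501,237), green (572,185), and the already loaded bottles (296,213) and (312,318). The real nut is white at (298,262), while brown (184,235) and purple (322,397) are decoys. I'll check this in a close crop.

```bash
python3 - <<'E'
from h import *
im=cv2.imread('pics/top1.png')
a=cv2.resize(im[125:255,150:290],None,fx=4,fy=4,interpolation=cv2.INTER_CUBIC) # 560x520
b=cv2.resize(im[140:220,330:390],None,fx=4,fy=4,interpolation=cv2.INTER_CUBIC)
o=np.zeros((520,800,3),np.uint8); o[:,:560]=a; o[:320,560:800]=b
cv2.imwrite('pics/crop1.png',o)
E
```

```text
(no output)
```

View pics/crop1.png

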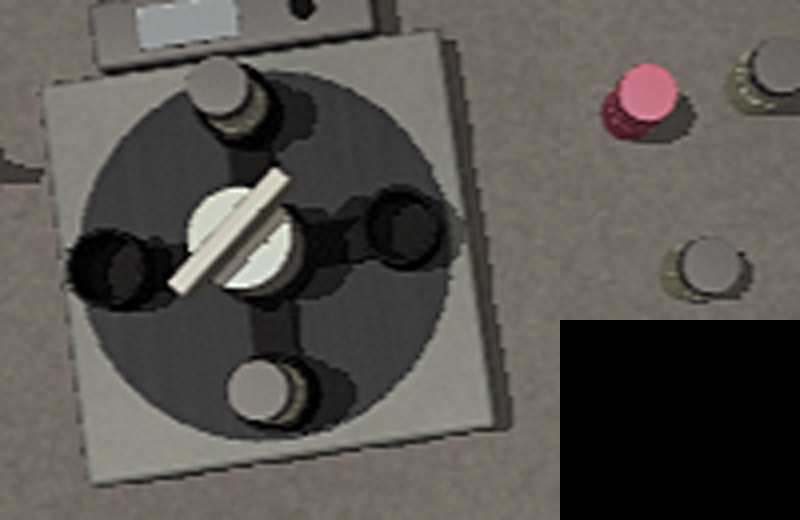

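The crop shows: bottle caps at (223,66) and (153,265) of the right panel, both grey; the pink one is separate. Empty cups sit at (110,270) and (408,229), loaded caps at (219,87) and (260,390), and the white nut bar runs from (178,287) to (279,177).

```bash
cat > m.py <<'E'
from h import *
np.set_printoptions(precision=4,suppress=True)
c=load('top1')
P=lambda u,v,z:pix(c,150+(u+.5)/4-.5,125+(v+.5)/4-.5,z)
Q=lambda u,v,z:pix(c,330+(u+.5)/4-.5,140+(v+.5)/4-.5,z)
b1=Q(223,66,.095);b2=Q(153,265,.095)
ca=P(110,270,.09);cb=P(408,229,.09);l1=P(219,87,.141);l2=P(260,390,.141)
K=[P(*k,.04) for k in((44,87),(437,30),(494,427),(92,484))]
print('b1',b1,'b2',b2);print('cups',ca,cb,(ca+cb)/2,'d',np.linalg.norm(ca-cb))
print('l',l1,l2,(l1+l2)/2,np.linalg.norm((l1-l2)[:2]));print('deck',np.mean(K,0),K)
an=lambda v:np.degrees(np.arctan2(v[1],v[0]))
print('yaw cups',an(ca-cb)-90,'loaded',an(l1-l2),'deck',an(K[0]-K[3]),an(K[1]-K[2]),an(K[0]-K[1])-90,an(K[3]-K[2])-90)
n1=P(279,177,.172);n2=P(178,287,.172);print('nut',(n1+n2)/2,np.linalg.norm(n1-n2),an(n1-n2))
for q in[(500,237,.095),(572,180,.095),(494,160,.08),(588,296,.06)]:print(q,pix(c,q[0]*.7,q[1]*.7,q[2]))
E
python3 m.py
```

```text
b1 [ 0.6208 -0.2841  0.095 ] b2 [ 0.4875 -0.2309  0.095 ]
cups [0.5387 0.28   0.09  ] [0.5611 0.0789 0.09  ] [0.5499 0.1794 0.09  ] d 0.20237555933210838
l [0.6504 0.1952 0.141 ] [0.4536 0.1709 0.141 ] [0.552 0.183 0.141] 0.19829063971610006
deck [0.552  0.1829 0.04  ] [array([0.6764, 0.3399, 0.04  ]), array([0.7102, 0.0596, 0.04  ]), array([0.4267, 0.0257, 0.04  ]), array([0.3947, 0.3065, 0.04  ])]
yaw cups 6.36307064265435 loaded 7.030854999649245 deck 6.75956689347975 6.815756903416396 6.882776169403627 6.50021578633752
nut [0.5517 0.1838 0.172 ] 0.09268203729869735 -43.347426581970645
(500, 237, 0.095) [ 0.5967 -0.1876  0.095 ]
(572, 180, 0.095) [ 0.7025 -0.3287  0.095 ]
(494, 160, 0.08) [ 0.75   -0.1845  0.08  ]
(588, 296, 0.06) [ 0.4828 -0.3583  0.06  ]
```

```bash
cat > go.py <<'E'
import sys
from h import *
def go(x,y,z,psi):
    s=status.state(); R=np.array(s['eef_rot']).reshape(3,3); p=np.array(s['ee_pos'])
    d=R.T@(np.array([x,y,z])-p)*100; cur=np.degrees(np.arctan2(R[1,1],R[0,1])); r=-((psi-cur+180)%360-180)
    print('t',round(s['clock'],2),'pos',p.round(4),'psi',round(cur,2),'tilt',R[:2,2].round(4),'gap',round(s['finger_gap'],4),'F',np.round(s['force'],1),'grip',s['grip_force']);print('delta',d.round(2),'roll',round(r,2),'q',np.round(s['qpos'],2))
if __name__=='__main__': go(*map(float,sys.argv[1:5]))
E
python3 go.py .62 -.284 .22 6.8
```

```text
t 0.1 pos [ 0.2374 -0.5232  0.2385] psi -65.6 tilt [-0.0005  0.0015] gap 0.0852 F [-0.8  0.3  0.1] grip 0.0
delta [44.73 -5.98  1.87] roll -72.4 q [-1.27  0.28  1.51 -0.    1.36 -0.12]
```

>>> arm_command:
  delta_pos:
    - [5, -0.7, 0]
    - [10, -1.3, 0]
    - [15, -2, 0]
    - [20, -2.7, 0]
    - [25, -3.3, 0]
  roll: [-8, -16, -24, -32, -40]
  jaw: 1

```text
clock: 0.6
ee_pos: [0.4509, -0.39, 0.239]
eef_rot: [[0.427, 0.904, -0.001], [0.904, -0.427, 0.0], [0.0, -0.001, -1.0]]
force: [0.2, -0.4, 0.3]
finger_gap: 0.0854
grip_force: 0.0
```

```bash
python3 go.py .62 -.284 .22 6.8
```

```text
t 0.6 pos [ 0.4509 -0.39    0.239 ] psi -25.29 tilt [-0.0005  0.0004] gap 0.0854 F [ 0.2 -0.4  0.3] grip 0.0
delta [16.81 10.76  1.89] roll -32.09 q [-0.83  0.31  1.46 -0.    1.38 -0.39]
```

>>> arm_command:
  delta_pos:
    - [4.2, 2.7, 0.4]
    - [8.4, 5.4, 0.8]
    - [12.6, 8.1, 1.4]
    - [16.8, 10.8, 1.9]
    - [16.8, 10.8, 1.9]
  roll: [-8, -16, -24, -32, -32]

```text
clock: 1.1
ee_pos: [0.6241, -0.282, 0.2179]
eef_rot: [[-0.119, 0.993, 0.001], [0.993, 0.119, 0.004], [0.003, 0.001, -1.0]]
force: [-1.8, -0.8, -0.2]
finger_gap: 0.0855
grip_force: 0.0
```

```bash
python3 - <<'E'
from h import *
c=snap('wrist','w1');print(c['origin'],c['fovy'])
t=load('top1')
for n,p in(('b1 est cap',(.6208,-.2841,.095)),('tcp',(.62,-.284,.22))): print(n,proj(c,p))
cv2.imwrite('pics/w1b.png',cv2.resize(cv2.imread('pics/w1.png'),(800,600)))
E
python3 go.py .6208 -.2841 .066 6.8
```

```text
[ 0.61658161 -0.21175928  0.35258386] 59.443192751037586
b1 est cap [278.21716644 210.75512925]
tcp [271.33283053 294.6117432 ]
t 1.15 pos [ 0.6216 -0.284   0.2184] psi 6.63 tilt [-0.0017  0.0017] gap 0.0861 F [-1.2 -0.4 -0.4] grip 0.0
delta [-0.02 -0.06 15.24] roll -0.17 q [-0.53  0.45  1.28  0.    1.41 -0.65]
```

View pics/w1b.png

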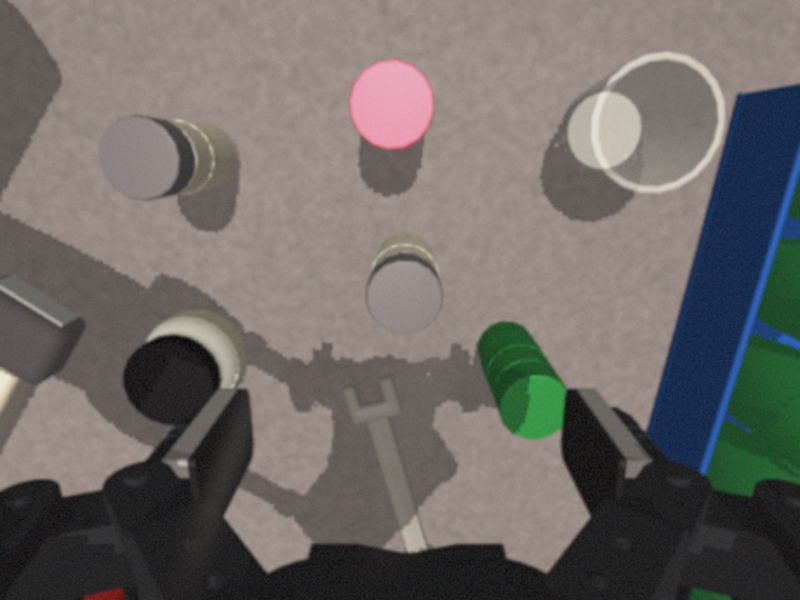

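The wrist view shows the grey-capped bottle_1 at (404,294) and bottle_2 at (143,157). The pink bottle is at (391,104) and the green one at (530,405), both clear of the fingers.

```bash
python3 - <<'E'
from h import *
c=load('w1')
print(pix(c,404*.7,294*.7,.095),pix(c,143*.7,157*.7,.095))
E
python3 go.py .6225 -.283 .066 6.8
```

```text
[ 0.62367077 -0.28000087  0.095     ] [ 0.49230299 -0.22769189  0.095     ]
t 1.15 pos [ 0.6216 -0.284   0.2184] psi 6.63 tilt [-0.0017  0.0017] gap 0.0861 F [-1.2 -0.4 -0.4] grip 0.0
delta [ 0.06  0.12 15.24] roll -0.17 q [-0.53  0.45  1.28  0.    1.41 -0.65]
```

>>> arm_command:
  delta_pos:
    - [0.2, 0.1, 4]
    - [0.2, 0.1, 8]
    - [0.2, 0.1, 12]
    - [0.2, 0.1, 15.2]
    - [0.2, 0.1, 15.2]
  roll: [0, 0, 0, 0, 0]

```text
clock: 1.65
ee_pos: [0.6157, -0.2835, 0.0631]
eef_rot: [[-0.109, 0.994, -0.01], [0.994, 0.109, 0.005], [0.006, -0.01, -1.0]]
force: [-1.6, 0.2, -0.6]
finger_gap: 0.0853
grip_force: 0.0
```

>>> arm_command:
  delta_pos:
    - [0, 0, 0]
    - [0, 0, 0]
    - [0, 0, 0]
    - [0, 0, 0]
    - [0, 0, 0]
  roll: [0, 0, 0, 0, 0]
  jaw: 0
  force: 30

```text
clock: 2.15
ee_pos: [0.6218, -0.2855, 0.0709]
eef_rot: [[-0.112, 0.994, 0.004], [0.994, 0.112, -0.003], [-0.003, 0.004, -1.0]]
force: [-0.5, -0.2, 6.2]
finger_gap: 0.0394
grip_force: 30.1
```

```bash
python3 go.py .5402 .2823 .25 6.8
```

```text
t 2.15 pos [ 0.6218 -0.2855  0.0709] psi 6.4 tilt [ 0.004  -0.0027] gap 0.0394 F [-0.5 -0.2  6.2] grip 30.0628861784935
delta [ 57.28  -1.71 -18.09] roll -0.4 q [-0.53  0.55  1.49 -0.    1.09 -0.64]
```

>>> arm_command:
  delta_pos:
    - [0, 0, -5]
    - [0, 0, -10]
    - [0, 0, -15]
    - [0, 0, -19]
    - [0, 0, -19]
  roll: [0, 0, 0, 0, 0]

```text
clock: 2.65
ee_pos: [0.6231, -0.286, 0.2667]
eef_rot: [[-0.112, 0.994, 0.012], [0.994, 0.112, -0.007], [-0.009, 0.012, -1.0]]
force: [0.5, -0.5, -1.6]
finger_gap: 0.0392
grip_force: 31.3
```

>>> arm_command:
  delta_pos:
    - [5, -0.2, 0]
    - [10, -0.3, 0]
    - [15, -0.4, 0]
    - [20, -0.6, 0]
    - [25, -0.8, 0]
  roll: [0, 0, 0, 0, 0]

```text
clock: 3.15
ee_pos: [0.5833, -0.0352, 0.2573]
eef_rot: [[-0.111, 0.994, -0.002], [0.994, 0.111, 0.0], [0.001, -0.002, -1.0]]
force: [1.0, 0.5, -2.1]
finger_gap: 0.039
grip_force: 31.2
```

>>> arm_command:
  delta_pos:
    - [5, -0.2, 0]
    - [10, -0.3, 0]
    - [15, -0.4, 0]
    - [20, -0.6, 0]
    - [25, -0.8, 0]
  roll: [0, 0, 0, 0, 0]

```text
clock: 3.65
ee_pos: [0.5475, 0.212, 0.2574]
eef_rot: [[-0.112, 0.994, -0.001], [0.994, 0.112, -0.001], [-0.0, -0.001, -1.0]]
force: [1.4, 0.8, -0.5]
finger_gap: 0.039
grip_force: 31.2
```

```bash
python3 go.py .5402 .2823 .22 6.8
```

```text
t 3.65 pos [0.5475 0.212  0.2574] psi 6.4 tilt [-0.0014 -0.0006] gap 0.039 F [ 1.4  0.8 -0.5] grip 31.195265986025333
delta [7.07 0.06 3.74] roll -0.4 q [ 0.25  0.29  1.45 -0.    1.41  0.14]
```

>>> arm_command:
  delta_pos:
    - [4, 0, 0]
    - [7.1, 0, 0]
    - [7.1, 0, 3]
    - [7.1, 0, 6]
    - [7.1, 0, 6]
  roll: [0, 0, -0.4, -0.4, -0.4]

```text
clock: 4.15
ee_pos: [0.5371, 0.2799, 0.193]
eef_rot: [[-0.119, 0.993, -0.011], [0.993, 0.119, -0.004], [-0.003, -0.011, -1.0]]
force: [0.1, 0.5, -1.6]
finger_gap: 0.0393
grip_force: 31.1
```

```bash
python3 - <<'E'
from h import *
c=snap('wrist','w2');t=snap('top','t2');s=snap('scene','s2')
p=status.state()['ee_pos'];print(p)
for n,k in(('w',c),('t',t),('s',s)): print(n,'cupa rim',proj(k,(.5402,.2823,.09)),'cap at tcp',proj(k,(p[0],p[1],p[2]+.025)),'bot',proj(k,(p[0],p[1],p[2]-.07)))
S=s['img'][130:270,230:430,::-1]; T=t['img'][120:260,120:320,::-1]
o=np.vstack([cv2.resize(x,None,fx=3,fy=3,interpolation=cv2.INTER_CUBIC)[:300 if 0 else 420] for x in (S,)])
W=cv2.resize(c['img'][:,:,::-1],(400,300)); o=np.zeros((420,800,3),np.uint8)
o[:,:400]=cv2.resize(s['img'][130:235,270:370,::-1],(400,420),interpolation=cv2.INTER_CUBIC)
o[:300,400:]=W
cv2.imwrite('pics/mix2.png',o)
E
python3 go.py .5402 .2823 .12 6.8
```

```text
[0.54146012 0.28080346 0.19903105]
w cupa rim [290.00099884 212.52859908] cap at tcp [294.33617331 333.66583564] bot [292.04190719 234.49720485]
t cupa rim [176.26447485 191.59944318] cap at tcp [161.37677015 185.19856964] bot [172.73058252 189.55183462]
s cupa rim [350.11884067 173.65028293] cap at tcp [354.19799777 134.89158161] bot [351.297852   163.10066182]
t 4.3 pos [0.5415 0.2808 0.199 ] psi 6.78 tilt [0.0009 0.0002] gap 0.0388 F [-0.1  0.5 -0.5] grip 31.13976465538144
delta [ 0.16 -0.12  7.9 ] roll -0.02 q [ 0.36  0.35  1.49 -0.    1.29  0.25]
```

View pics/mix2.png

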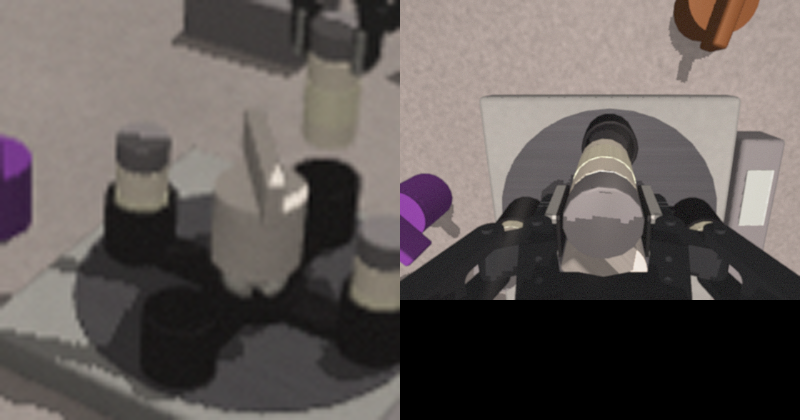

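```bash
python3 - <<'E'
from h import *
c=load('w2')
o=cv2.resize(c['img'][140:380,200:380,::-1],None,fx=2.5,fy=2.5,interpolation=cv2.INTER_CUBIC)
o=cv2.convertScaleAbs(o,alpha=1.6,beta=20)
cv2.imwrite('pics/w2c.png',o)
for z in(.09,): 
  for x,y in((.5402,.2823),):
    a=np.radians(np.arange(0,360,45)); print([(proj(c,(x+.027*np.cos(t),y+.027*np.sin(t),z))-[200,140])*2.5 for t in a])
E
```

```text
[array([324.42315324, 193.11796743]), array([305.83648773, 120.8564352 ]), array([237.78324172,  82.67208447]), array([161.81427832, 103.51234075]), array([125.072757  , 169.46405415]), array([147.28143329, 239.45042089]), array([212.96704168, 274.15759239]), array([285.31285987, 255.5952382 ])]
```

View pics/w2c.png

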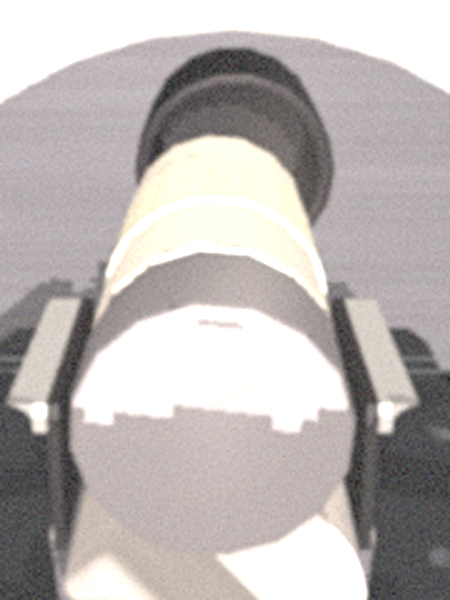

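The view shows the held cap centred near crop (212,429), and the cup_a rim's right edge at x≈332 and top at y≈75, so the rim centre is about (234,168).

```bash
python3 - <<'E'
from h import *
c=load('w2')
for dz in(.023,.027,.030): print(pix(c,200+212/2.5,140+429/2.5,.198+dz))
print('rim',pix(c,200+233/2.5,140+168/2.5,.09), 'bottle bottom edge front', pix(c,200+225/2.5,140+135/2.5,.198-.068))
a=np.radians(np.arange(0,360,45))
p=pix(c,200+212/2.5,140+429/2.5,.225)
print([(proj(c,(p[0]+.02*np.cos(t),p[1]+.02*np.sin(t),.225))-[200,140])*2.5 for t in a])
E
```

```text
[0.53761116 0.28663451 0.221     ]
[0.53736278 0.2890664  0.225     ]
[0.53717649 0.29089032 0.228     ]
rim [0.54186532 0.28624892 0.09      ] bottle bottom edge front [0.53733909 0.30446771 0.13      ]
[array([368.92852302, 446.39915689]), array([341.05176618, 340.32486852]), array([231.9752513 , 282.75196942]), array([110.06158082, 313.80259022]), array([ 53.77133677, 411.05774636]), array([ 91.09747696, 511.72236155]), array([193.93534424, 560.95473827]), array([306.39088768, 535.33342484])]
```

>>> arm_command:
  delta_pos:
    - [0.2, -0.1, 0]
    - [0.2, -0.1, 2]
    - [0.2, -0.1, 4]
    - [0.2, -0.1, 5]
    - [0.2, -0.1, 5]
  roll: [0, 0, 0, 0, 0]

```text
clock: 4.8
ee_pos: [0.5393, 0.2823, 0.1478]
eef_rot: [[-0.118, 0.993, -0.001], [0.993, 0.118, -0.001], [-0.0, -0.002, -1.0]]
force: [-0.7, 0.5, -2.0]
finger_gap: 0.0392
grip_force: 31.3
```

>>> arm_command:
  delta_pos:
    - [0, 0, 1]
    - [0, 0, 2]
    - [0, 0, 2.6]
    - [0, 0, 3.0]
    - [0, 0, 3.0]
  roll: [0, 0, 0, 0, 0]

```text
clock: 5.3
ee_pos: [0.5394, 0.2825, 0.1175]
eef_rot: [[-0.118, 0.993, -0.001], [0.993, 0.118, -0.001], [-0.0, -0.001, -1.0]]
force: [0.1, -0.6, -0.3]
finger_gap: 0.0392
grip_force: 31.3
```

```bash
python3 go.py .5402 .2823 .117 6.8
```

```text
t 5.3 pos [0.5394 0.2825 0.1175] psi 6.8 tilt [-0.0012 -0.0006] gap 0.0392 F [ 0.1 -0.6 -0.3] grip 31.313998633995652
delta [-0.03  0.08  0.05] roll -0.0 q [ 0.37  0.41  1.61 -0.    1.12  0.25]
```

>>> arm_command:
  delta_pos:
    - [0, 0, 0.1]
    - [0, 0, 0.2]
    - [0, 0, 0.2]
  roll: [0, 0, 0]

```text
clock: 5.6
ee_pos: [0.5401, 0.2828, 0.1169]
eef_rot: [[-0.118, 0.993, 0.001], [0.993, 0.118, 0.0], [0.0, 0.001, -1.0]]
force: [0.2, -0.6, 1.2]
finger_gap: 0.0391
grip_force: 31.3
```

>>> arm_command:
  delta_pos:
    - [0, 0, 0]
    - [0, 0, 0]
    - [0, 0, 0]
    - [0, 0, 0]
    - [0, 0, 0]
  roll: [0, 0, 0, 0, 0]
  jaw: 0.8

```text
clock: 6.1
ee_pos: [0.5398, 0.2827, 0.1163]
eef_rot: [[-0.118, 0.993, 0.0], [0.993, 0.118, -0.0], [-0.0, 0.0, -1.0]]
force: [0.2, -0.5, -0.2]
finger_gap: 0.0684
grip_force: 0.0
```

>>> arm_command:
  delta_pos:
    - [0, 0, -4]
    - [0, 0, -8]
    - [0, 0, -12]
    - [0, 0, -14]
    - [0, 0, -14]
  roll: [0, 0, 0, 0, 0]

```text
clock: 6.6
ee_pos: [0.5416, 0.2834, 0.2603]
eef_rot: [[-0.118, 0.993, 0.008], [0.993, 0.118, 0.003], [0.002, 0.008, -1.0]]
force: [-0.3, 0.5, -0.9]
finger_gap: 0.068
grip_force: 0.0
```

```bash
python3 go.py .489 -.2295 .23 6.8
```

```text
t 6.6 pos [0.5416 0.2834 0.2603] psi 6.8 tilt [0.0075 0.0028] gap 0.068 F [-0.3  0.5 -0.9] grip 0.0
delta [-50.31 -11.31   2.85] roll -0.0 q [ 0.37  0.32  1.39 -0.    1.42  0.25]
```

>>> arm_command:
  delta_pos:
    - [-4.5, -1, 0]
    - [-9, -2, 0]
    - [-13.5, -3, 0]
    - [-18, -4, 0]
    - [-22.5, -5, 0]
  roll: [0, 0, 0, 0, 0]
  jaw: 1

```text
clock: 7.1
ee_pos: [0.5155, 0.0517, 0.2547]
eef_rot: [[-0.119, 0.993, -0.003], [0.993, 0.119, -0.0], [0.0, -0.003, -1.0]]
force: [0.6, 0.2, 0.7]
finger_gap: 0.0852
grip_force: 0.0
```

>>> arm_command:
  delta_pos:
    - [-4.5, -1, 0]
    - [-9, -2, 0]
    - [-13.5, -3, 0]
    - [-18, -4, 0]
    - [-22.5, -5, 0]
  roll: [0, 0, 0, 0, 0]

```text
clock: 7.6
ee_pos: [0.4925, -0.1774, 0.2548]
eef_rot: [[-0.118, 0.993, -0.002], [0.993, 0.118, 0.001], [0.001, -0.002, -1.0]]
force: [0.6, -0.4, -0.2]
finger_gap: 0.0854
grip_force: 0.0
```

>>> arm_command:
  delta_pos:
    - [-4, -0.9, 1]
    - [-5.3, -1.3, 3]
    - [-5.3, -1.3, 4]
    - [-5.3, -1.3, 4]
    - [-5.3, -1.3, 4]
  roll: [0, 0, 0, 0, 0]

```text
clock: 8.1
ee_pos: [0.4871, -0.2288, 0.216]
eef_rot: [[-0.119, 0.993, -0.001], [0.993, 0.119, 0.001], [0.001, -0.001, -1.0]]
force: [0.5, -0.3, 0.6]
finger_gap: 0.0853
grip_force: 0.0
```

```bash
python3 - <<'E'
from h import *
c=snap('top','t3'); w=snap('wrist','w3')
g=cv2.cvtColor(w['img'],cv2.COLOR_RGB2GRAY)
print('pred',proj(w,(.489,-.2305,.095)),proj(w,(.509,-.2305,.095)))
o=np.zeros((400,800,3),np.uint8)
o[:,:400]=cv2.resize(c['img'][125:225,160:260,::-1],(400,400),interpolation=cv2.INTER_CUBIC)
o[:,400:]=cv2.resize(w['img'][120:320,180:380,::-1],(400,400),interpolation=cv2.INTER_CUBIC)
cv2.imwrite('pics/mix3.png',o)
print('loaded a cap pred in crop',(proj(c,(.5402,.2823,.141))-[160,125])*4)
E
python3 go.py .489 -.2305 .066 6.8
```

```text
pred [285.08471762 210.7650644 ] [312.45189234 213.94395405]
loaded a cap pred in crop [ 43.33026724 258.20296037]
t 8.2 pos [ 0.4877 -0.2291  0.217 ] psi 6.89 tilt [ 0.0011 -0.0004] gap 0.0853 F [-0.6 -0.   0.8] grip 0.0
delta [-0.15  0.1  15.1 ] roll 0.09 q [-0.57  0.23  1.62  0.    1.29 -0.69]
```

View pics/mix3.png

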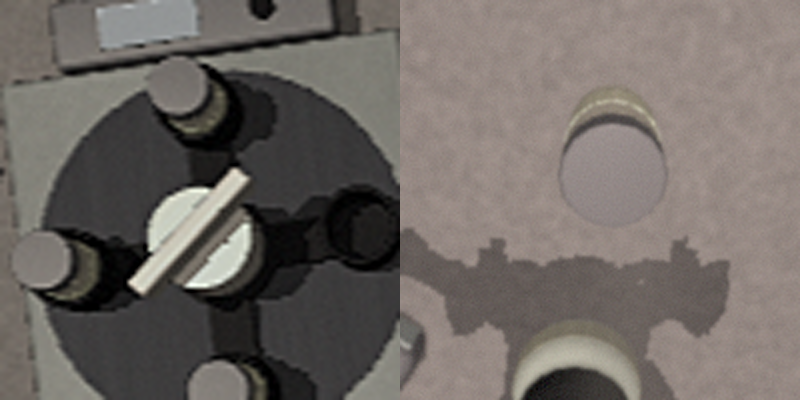

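Bottle_1 stands in cup_a, with its cap at (43,260) against a predicted (43,258). Bottle_2's cap is at (213,175) in the right panel, within about 2 mm of the estimate.

>>> arm_command:
  delta_pos:
    - [0, 0.1, 4]
    - [0, 0.1, 8]
    - [0, 0.1, 12]
    - [0, 0.1, 15]
    - [0, 0.1, 15]
  roll: [0, 0, 0, 0, 0]

```text
clock: 8.7
ee_pos: [0.4859, -0.2276, 0.0634]
eef_rot: [[-0.12, 0.993, -0.006], [0.993, 0.12, 0.004], [0.005, -0.006, -1.0]]
force: [-0.2, 0.3, -0.3]
finger_gap: 0.0858
grip_force: 0.0
```

>>> arm_command:
  delta_pos:
    - [0, 0, 0]
    - [0, 0, 0]
    - [0, 0, 0]
    - [0, 0, 0]
    - [0, 0, 0]
  roll: [0, 0, 0, 0, 0]
  jaw: 0
  force: 30

```text
clock: 9.2
ee_pos: [0.4893, -0.2308, 0.0684]
eef_rot: [[-0.118, 0.993, 0.003], [0.993, 0.118, -0.002], [-0.003, 0.003, -1.0]]
force: [0.2, 0.6, 7.0]
finger_gap: 0.0391
grip_force: 29.8
```

>>> arm_command:
  delta_pos:
    - [0, 0, -5]
    - [0, 0, -10]
    - [0, 0, -15]
    - [0, 0, -18]
    - [0, 0, -18]
  roll: [0, 0, 0, 0, 0]

```text
clock: 9.7
ee_pos: [0.4905, -0.2316, 0.2524]
eef_rot: [[-0.118, 0.993, 0.01], [0.993, 0.118, -0.007], [-0.008, 0.009, -1.0]]
force: [0.4, -0.2, -1.3]
finger_gap: 0.0391
grip_force: 31.4
```

```bash
python3 go.py .5635 .0835 .24 6.8
```

```text
t 9.7 pos [ 0.4905 -0.2316  0.2524] psi 6.8 tilt [ 0.0103 -0.0066] gap 0.0391 F [ 0.4 -0.2 -1.3] grip 31.352130733430386
delta [30.43 10.97  1.1 ] roll -0.0 q [-0.57  0.21  1.56 -0.    1.36 -0.69]
```

>>> arm_command:
  delta_pos:
    - [4.4, 1.6, 0]
    - [8.8, 3.2, 0]
    - [13.2, 4.8, 0]
    - [17.6, 6.4, 0]
    - [22, 8, 0]
  roll: [0, 0, 0, 0, 0]

```text
clock: 10.2
ee_pos: [0.5408, -0.0003, 0.2453]
eef_rot: [[-0.118, 0.993, -0.002], [0.993, 0.118, 0.0], [0.0, -0.002, -1.0]]
force: [0.3, -0.2, -1.7]
finger_gap: 0.0392
grip_force: 31.2
```

>>> arm_command:
  delta_pos:
    - [4.4, 1.6, 0]
    - [8.6, 3.1, 0]
    - [8.6, 3.1, 3]
    - [8.6, 3.1, 5]
    - [8.6, 3.1, 5]
  roll: [0, 0, 0, 0, 0]

```text
clock: 10.7
ee_pos: [0.5589, 0.0874, 0.1922]
eef_rot: [[-0.119, 0.993, -0.009], [0.993, 0.119, -0.0], [0.001, -0.009, -1.0]]
force: [-0.2, 0.4, -1.1]
finger_gap: 0.039
grip_force: 31.3
```

```bash
python3 -c "
from h import *
w=snap('wrist','w4');cv2.imwrite('pics/w4c.png',cv2.convertScaleAbs(cv2.resize(w['img'][140:380,200:380,::-1],None,fx=2.5,fy=2.5,interpolation=cv2.INTER_CUBIC),alpha=1.6,beta=20))"; python3 go.py .5635 .084 .117 6.8
```

```text
t 10.75 pos [0.5604 0.0871 0.1942] psi 6.81 tilt [-0.0051 -0.0003] gap 0.0393 F [ 0.5  0.3 -0.7] grip 31.255008839070797
delta [-0.35  0.31  7.72] roll 0.01 q [ 0.03  0.3   1.59 -0.    1.26 -0.09]
```

>>> arm_command:
  delta_pos:
    - [-0.3, 0.2, 0]
    - [-0.3, 0.2, 0]
    - [-0.3, 0.2, 0]
  roll: [0, 0, 0]

```text
clock: 11.05
ee_pos: [0.5652, 0.0837, 0.1974]
eef_rot: [[-0.117, 0.993, 0.002], [0.993, 0.117, 0.0], [-0.0, 0.002, -1.0]]
force: [-0.4, -0.4, -0.3]
finger_gap: 0.039
grip_force: 31.3
```

```bash
python3 go.py .5635 .084 .117 6.8
```

```text
t 11.05 pos [0.5652 0.0837 0.1974] psi 6.74 tilt [0.0022 0.    ] gap 0.039 F [-0.4 -0.4 -0.3] grip 31.257440149784088
delta [ 0.05 -0.18  8.04] roll -0.06 q [ 0.03  0.3   1.58 -0.    1.26 -0.09]
```

>>> arm_command:
  delta_pos:
    - [0, -0.1, 0]
    - [0, -0.1, 2]
    - [0, -0.1, 4]
    - [0, -0.1, 5]
    - [0, -0.1, 5]
  roll: [0, 0, 0, 0, 0]

```text
clock: 11.55
ee_pos: [0.5637, 0.084, 0.1455]
eef_rot: [[-0.118, 0.993, -0.0], [0.993, 0.118, 0.0], [0.0, -0.0, -1.0]]
force: [1.2, 0.3, -1.6]
finger_gap: 0.0394
grip_force: 31.2
```

>>> arm_command:
  delta_pos:
    - [0, 0, 1]
    - [0, 0, 2]
    - [0, 0, 2.6]
    - [0, 0, 3.1]
    - [0, 0, 3.1]
  roll: [0, 0, 0, 0, 0]

```text
clock: 12.05
ee_pos: [0.5636, 0.0841, 0.1148]
eef_rot: [[-0.118, 0.993, 0.0], [0.993, 0.118, -0.0], [-0.0, 0.0, -1.0]]
force: [1.1, -0.4, -1.7]
finger_gap: 0.0392
grip_force: 31.1
```

>>> arm_command:
  delta_pos:
    - [0, 0, 0.1]
    - [0, 0, 0.1]
  roll: [0, 0]

```text
clock: 12.25
ee_pos: [0.5636, 0.0841, 0.1145]
eef_rot: [[-0.118, 0.993, 0.001], [0.993, 0.118, -0.0], [-0.0, 0.001, -1.0]]
force: [0.9, 0.3, -0.8]
finger_gap: 0.0392
grip_force: 31.4
```

Release, rise, and turn to the nut's grip direction.

>>> arm_command:
  delta_pos:
    - [0, 0, 0]
    - [0, 0, 0]
    - [0, 0, 0]
    - [0, 0, 0]
    - [0, 0, 0]
  roll: [0, 0, 0, 0, 0]
  jaw: 0.8

```text
clock: 12.75
ee_pos: [0.5633, 0.0841, 0.1143]
eef_rot: [[-0.118, 0.993, -0.0], [0.993, 0.118, -0.0], [-0.0, -0.0, -1.0]]
force: [-0.1, 0.2, -0.4]
finger_gap: 0.0684
grip_force: 0.0
```

>>> arm_command:
  delta_pos:
    - [0, 0, -4]
    - [0, 0, -8]
    - [0, 0, -12]
    - [0, 0, -15]
    - [0, 0, -15]
  roll: [0, 0, 0, -8, -16]

```text
clock: 13.25
ee_pos: [0.566, 0.0842, 0.2697]
eef_rot: [[-0.393, 0.92, 0.01], [0.92, 0.393, 0.0], [-0.004, 0.01, -1.0]]
force: [0.1, -1.1, -0.3]
finger_gap: 0.0684
grip_force: 0.0
```

```bash
python3 - <<'E'
from h import *
c=snap('top','t5')
print('nut bar top corners etc')
E
python3 go.py .552 .183 .24 46.7
```

```text
nut bar top corners etc
t 13.3 pos [0.5647 0.0842 0.2673] psi 23.33 tilt [0.0059 0.    ] gap 0.0682 F [-1.   0.2 -0.3] grip 0.0
delta [9.59 2.73 2.72] roll -23.37 q [ 0.03  0.25  1.47 -0.    1.41 -0.38]
```

>>> arm_command:
  delta_pos:
    - [3.2, 0.9, 0]
    - [6.4, 1.8, 0]
    - [9.6, 2.7, 0]
    - [9.6, 2.7, 2.5]
    - [9.6, 2.7, 2.5]
  roll: [-8, -16, -23.4, -23.4, -23.4]

```text
clock: 13.8
ee_pos: [0.5485, 0.1834, 0.2358]
eef_rot: [[-0.721, 0.692, -0.008], [0.692, 0.722, -0.002], [0.004, -0.007, -1.0]]
force: [-0.8, -0.7, 0.6]
finger_gap: 0.0683
grip_force: 0.0
```

```bash
python3 - <<'E'
from h import *
w=snap('wrist','w5');t=load('t5')
o=np.zeros((500,800,3),np.uint8)
o[:,:400]=cv2.resize(t['img'][125:250,165:265,::-1],(400,500),interpolation=cv2.INTER_CUBIC)
o[:,400:]=cv2.resize(w['img'][140:390,180:380,::-1],(400,500),interpolation=cv2.INTER_CUBIC)
cv2.imwrite('pics/mix5.png',o)
print('cap b pred',(proj(t,(.5638,.0837,.141))-[165,125])*4)
d=np.array([np.cos(np.radians(-43.3)),np.sin(np.radians(-43.3)),0])*.05
print('bar ends pred',[(proj(w,np.array([.552,.183,.172])+k*d)-[180,140])*2 for k in(-1,1)])
E
python3 go.py .552 .183 .149 46.7
```

```text
cap b pred [332.05774946 213.52142839]
bar ends pred [array([211.91174529,  23.09613583]), array([214.52973182, 352.75475401])]
t 13.85 pos [0.5495 0.1829 0.2372] psi 46.14 tilt [-0.0052 -0.0016] gap 0.0682 F [-0.8 -0.4 -1. ] grip 0.0
delta [-0.2   0.22  8.82] roll -0.56 q [ 0.2   0.29  1.5  -0.    1.37 -0.6 ]
```

View pics/mix5.png

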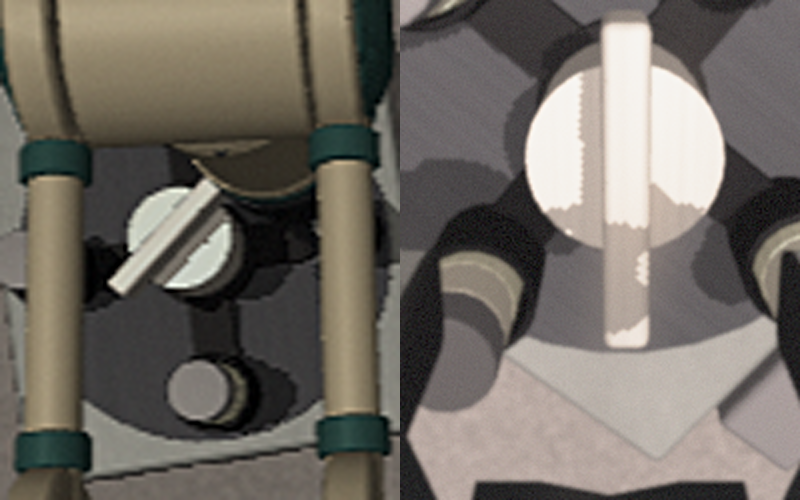

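The bar is imaged upright at panel (227,18)–(227,348), well between the fingers and parallel to the pads. All bottles are standing.

>>> arm_command:
  delta_pos:
    - [-0.1, 0.2, 0]
    - [-0.1, 0.2, 3]
    - [-0.1, 0.2, 6]
    - [-0.1, 0.2, 8.8]
    - [-0.1, 0.2, 8.8]
  roll: [-0.5, -0.5, -0.5, -0.5, -0.5]

```text
clock: 14.35
ee_pos: [0.5513, 0.1825, 0.1484]
eef_rot: [[-0.727, 0.687, -0.007], [0.687, 0.727, -0.002], [0.004, -0.006, -1.0]]
force: [-1.4, -1.1, -0.6]
finger_gap: 0.0681
grip_force: 0.0
```

```bash
python3 go.py .553 .184 .149 46.7
```

```text
t 14.35 pos [0.5513 0.1825 0.1484] psi 46.6 tilt [-0.0067 -0.0016] gap 0.0681 F [-1.4 -1.1 -0.6] grip 0.0
delta [-0.02  0.22 -0.06] roll -0.1 q [ 0.2   0.35  1.63 -0.    1.17 -0.61]
```

>>> arm_command:
  delta_pos:
    - [0, 0, -0.1]
    - [0, 0, -0.1]
    - [0, 0, -0.1]
    - [0, 0, -0.1]
    - [0, 0, -0.1]
  roll: [0, 0, 0, 0, 0]
  jaw: 0
  force: 25

```text
clock: 14.85
ee_pos: [0.5542, 0.1839, 0.1539]
eef_rot: [[-0.728, 0.686, 0.003], [0.686, 0.728, 0.0], [-0.002, 0.002, -1.0]]
force: [0.4, -0.7, 7.1]
finger_gap: 0.0134
grip_force: 28.5
```

```bash
python3 go.py .552 .183 .149 46.7
```

```text
t 14.85 pos [0.5542 0.1839 0.1539] psi 46.69 tilt [0.0031 0.0004] gap 0.0134 F [ 0.4 -0.7  7.1] grip 28.45517635345459
delta [ 0.1  -0.22  0.49] roll -0.01 q [ 0.2   0.35  1.62 -0.    1.17 -0.61]
```

>>> arm_command:
  delta_pos:
    - [0, 0, 0]
    - [0, 0, 0]
    - [0, 0, 0]
    - [0, 0, 0]
    - [0, 0, 0]
  roll: [-6, -13, -20, -27, -34]

```text
clock: 15.35
ee_pos: [0.5544, 0.1842, 0.154]
eef_rot: [[-0.988, 0.157, 0.004], [0.157, 0.988, 0.001], [-0.003, 0.002, -1.0]]
force: [0.3, 0.2, 5.5]
finger_gap: 0.0135
grip_force: 28.5
```

```bash
python3 go.py .552 .183 .149 111.8; python3 -c "
from h import *;print(status.state()['wrist_torque'])"
```

```text
t 15.35 pos [0.5544 0.1842 0.154 ] psi 80.97 tilt [0.0035 0.001 ] gap 0.0135 F [0.3 0.2 5.5] grip 28.51229578256607
delta [ 0.22 -0.16  0.49] roll -30.83 q [ 0.2   0.35  1.62  0.    1.17 -1.21]
[-0.00836303  0.03886734 -0.08818813]
```

Smooth and low force; continue to about +0.25 rad.

>>> arm_command:
  delta_pos:
    - [0, 0, 0]
    - [0, 0, 0]
    - [0, 0, 0]
    - [0, 0, 0]
    - [0, 0, 0]
  roll: [-8, -16, -24, -28, -31]

```text
clock: 15.85
ee_pos: [0.5546, 0.1837, 0.1533]
eef_rot: [[-0.928, -0.372, 0.004], [-0.372, 0.928, -0.0], [-0.003, -0.002, -1.0]]
force: [1.7, -0.9, 0.9]
finger_gap: 0.0131
grip_force: 27.8
```

```bash
python3 go.py .552 .183 .149 111.8; python3 -c "
from h import *;print(status.state()['wrist_torque'])"
```

```text
t 15.85 pos [0.5546 0.1837 0.1533] psi 111.84 tilt [ 0.0037 -0.0002] gap 0.0131 F [ 1.7 -0.9  0.9] grip 27.8306981921196
delta [0.27 0.03 0.43] roll 0.04 q [ 0.2   0.35  1.62 -0.    1.17 -1.75]
[-0.14089235 -0.36892029 -0.06671955]
```

The vertical support force has vanished, so the thread entry is probably reached. I'll loosen the grip to let the nut drop, then look.

>>> arm_command:
  delta_pos:
    - [0, 0, 0]
    - [0, 0, 0]
    - [0, 0, 0]
    - [0, 0, 0]
  roll: [0, 0, 0, 0]
  jaw: 0.5

```text
clock: 16.25
ee_pos: [0.553, 0.1838, 0.1521]
eef_rot: [[-0.929, -0.369, -0.001], [-0.369, 0.929, -0.0], [0.001, 0.0, -1.0]]
force: [-0.1, 0.1, 0.8]
finger_gap: 0.0427
grip_force: 0.0
```

```bash
python3 - <<'E'
from h import *
w=snap('wrist','w6');s=snap('scene','s6')
o=np.zeros((500,800,3),np.uint8)
o[:,:400]=cv2.resize(s['img'][120:245,280:380,::-1],(400,500),interpolation=cv2.INTER_CUBIC)
o[:,400:]=cv2.resize(w['img'][140:390,180:380,::-1],(400,500),interpolation=cv2.INTER_CUBIC)
cv2.imwrite('pics/mix6.png',o)
a=np.radians(21.8);d=np.array([np.cos(a),np.sin(a),0])*.05
for z in(.172,.158): print(z,'w',[((proj(w,np.array([.552,.183,z])+k*d)-[180,140])*2).round() for k in(-1,1)],'s',[((proj(s,np.array([.552,.183,z])+k*d)-[280,120])*4).round() for k in(-1,1)], 'hub bottom s',((proj(s,np.array([.552,.183,z-.096]))-[280,120])*4).round())
E
```

```text
0.172 w [array([203.,  52.]), array([205., 560.])] s [array([150., 168.]), array([290., 197.])] hub bottom s [210. 294.]
0.158 w [array([203.,  39.]), array([205., 507.])] s [array([149., 185.]), array([288., 213.])] hub bottom s [209. 309.]
```

View pics/mix6.png

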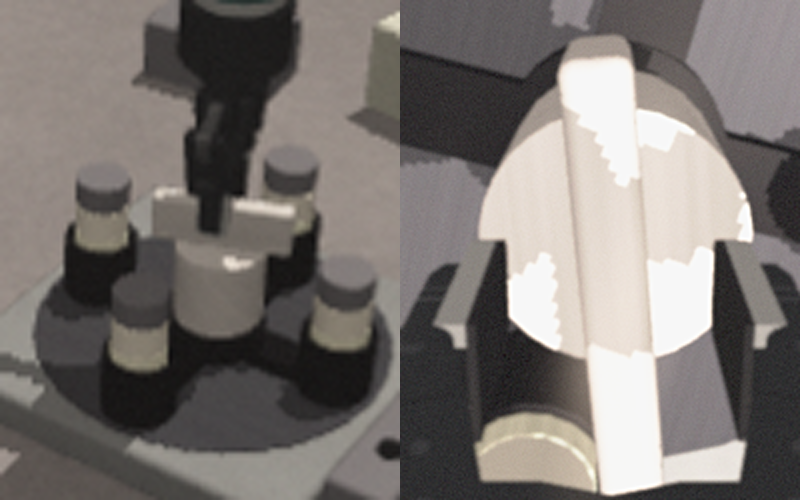

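The scene panel shows the bar-end tops at (155,187) and (292,207), matching the dropped prediction (149,185)/(288,213) rather than the raised one. All four bottles are upright. I'll follow the nut down and regrip.

>>> arm_command:
  delta_pos:
    - [0, 0, 0.5]
    - [0, 0, 1.0]
    - [0, 0, 1.4]
    - [0, 0, 1.4]
  roll: [-2, -3, -3, -3]

```text
clock: 16.75
ee_pos: [0.5527, 0.1837, 0.1374]
eef_rot: [[-0.909, -0.417, -0.002], [-0.417, 0.909, -0.0], [0.002, 0.0, -1.0]]
force: [-0.2, -0.7, -0.2]
finger_gap: 0.0427
grip_force: 0.0
```

>>> arm_command:
  delta_pos:
    - [0, 0, 0]
    - [0, 0, 0]
    - [0, 0, 0]
    - [0, 0, 0]
    - [0, 0, 0]
  roll: [0, 0, 0, 0, 0]
  jaw: 0
  force: 25

```text
clock: 17.25
ee_pos: [0.5533, 0.1839, 0.1384]
eef_rot: [[-0.909, -0.418, 0.0], [-0.418, 0.909, 0.0], [-0.0, 0.0, -1.0]]
force: [-0.2, -0.1, 0.4]
finger_gap: 0.0136
grip_force: 30.1
```

```bash
python3 go.py .552 .183 .149 85.3; python3 -c "
from h import *;print(status.state()['wrist_torque'])"
```

```text
t 17.25 pos [0.5533 0.1839 0.1384] psi 114.69 tilt [0.0002 0.0002] gap 0.0136 F [-0.2 -0.1  0.4] grip 30.086548626422882
delta [ 0.15 -0.03 -1.06] roll 29.39 q [ 0.2   0.36  1.64  0.    1.14 -1.8 ]
[ 0.11362797 -0.00038119  0.06726787]
```

>>> arm_command:
  delta_pos:
    - [0, 0, 0]
    - [0, 0, 0]
    - [0, 0, 0]
    - [0, 0, 0]
    - [0, 0, 0]
  roll: [6, 12, 18, 24, 30]

```text
clock: 17.75
ee_pos: [0.5525, 0.1834, 0.1382]
eef_rot: [[-0.995, 0.096, -0.002], [0.096, 0.995, -0.001], [0.001, -0.001, -1.0]]
force: [-0.8, -0.9, 0.5]
finger_gap: 0.0132
grip_force: 30.1
```

>>> arm_command:
  delta_pos:
    - [0, 0, 0.05]
    - [0, 0, 0.15]
    - [0, 0, 0.25]
    - [0, 0, 0.3]
    - [0, 0, 0.3]
  roll: [5, 10, 15, 18, 18]

```text
clock: 18.25
ee_pos: [0.5524, 0.1839, 0.1352]
eef_rot: [[-0.918, 0.396, -0.002], [0.396, 0.918, 0.0], [0.002, -0.001, -1.0]]
force: [-2.4, 1.6, -0.2]
finger_gap: 0.0137
grip_force: 30.1
```

```bash
python3 go.py .552 .183 .149 47.5; python3 -c "
from h import *;print(status.state()['wrist_torque'])"
```

```text
t 18.25 pos [0.5524 0.1839 0.1352] psi 66.7 tilt [-0.0018  0.0001] gap 0.0137 F [-2.4  1.6 -0.2] grip 30.124463438987732
delta [ 0.   -0.1  -1.38] roll 19.2 q [ 0.2   0.36  1.65  0.    1.13 -0.96]
[1.76533318e-01 3.98695900e-01 1.94718597e-04]
```

>>> arm_command:
  delta_pos:
    - [0, 0, 0.1]
    - [0, 0, 0.2]
    - [0, 0, 0.3]
    - [0, 0, 0.35]
    - [0, 0, 0.35]
  roll: [5, 10, 15, 19.5, 19.5]

```text
clock: 18.75
ee_pos: [0.5521, 0.1841, 0.1325]
eef_rot: [[-0.734, 0.679, -0.002], [0.679, 0.734, 0.0], [0.002, -0.001, -1.0]]
force: [-2.8, -0.2, 4.1]
finger_gap: 0.0132
grip_force: 30.7
```

```bash
python3 go.py .552 .183 .149 47.5; python3 -c "
from h import *;print(status.state()['wrist_torque'])"
```

```text
t 18.75 pos [0.5521 0.1841 0.1325] psi 47.21 tilt [-0.002   0.0004] gap 0.0132 F [-2.8 -0.2  4.1] grip 30.662980377674103
delta [-0.06 -0.09 -1.65] roll -0.29 q [ 0.2   0.36  1.65  0.    1.13 -0.62]
[0.18943608 0.74888207 0.07425548]
```

>>> arm_command:
  delta_pos:
    - [0, 0, 0]
    - [0, 0, 0]
  roll: [1.5, 1.5]

```text
clock: 18.95
ee_pos: [0.5521, 0.184, 0.1324]
eef_rot: [[-0.716, 0.698, -0.002], [0.698, 0.716, 0.0], [0.002, -0.001, -1.0]]
force: [-4.2, 0.5, 5.5]
finger_gap: 0.0135
grip_force: 31.0
```

>>> arm_command:
  delta_pos:
    - [0, 0, 0]
    - [0, 0, 0]
    - [0, 0, 0]
    - [0, 0, 0]
    - [0, 0, 0]
  roll: [0, 0, 0, 0, 0]
  jaw: 0.7

```text
clock: 19.45
ee_pos: [0.5533, 0.1837, 0.1316]
eef_rot: [[-0.716, 0.698, 0.0], [0.698, 0.716, -0.0], [-0.0, -0.0, -1.0]]
force: [0.3, -0.1, 0.2]
finger_gap: 0.0603
grip_force: 0.0
```

>>> arm_command:
  delta_pos:
    - [0, 0, -3]
    - [0, 0, -7]
    - [0, 0, -11]
    - [0, 0, -13]
    - [0, 0, -13]
  roll: [0, 0, 0, 0, 0]

```text
clock: 19.95
ee_pos: [0.5552, 0.1842, 0.2656]
eef_rot: [[-0.716, 0.698, 0.008], [0.698, 0.716, 0.001], [-0.005, 0.007, -1.0]]
force: [0.6, -0.4, -0.4]
finger_gap: 0.0598
grip_force: 0.0
```

```bash
python3 - <<'E'
from h import *
w=snap('wrist','w7');s=snap('scene','s7')
o=np.zeros((500,800,3),np.uint8)
o[:,:400]=cv2.resize(s['img'][120:245,280:380,::-1],(400,500),interpolation=cv2.INTER_CUBIC)
o[:,400:]=cv2.resize(w['img'][140:390,180:380,::-1],(400,500),interpolation=cv2.INTER_CUBIC)
cv2.imwrite('pics/mix7.png',o)
for z in(.152,.158):
  for r in(-.8,-.88):
    a=r+np.radians(6.8);d=np.array([np.cos(a),np.sin(a),0])*.05
    print(z,r,'w',[((proj(w,np.array([.552,.183,z])+k*d)-[180,140])*2).round() for k in(-1,1)],'s',[((proj(s,np.array([.552,.183,z])+k*d)-[280,120])*4).round() for k in(-1,1)])
E
```

```text
0.152 -0.8 w [array([179.,  -9.]), array([207., 265.])] s [array([201., 168.]), array([234., 247.])]
0.152 -0.88 w [array([191., -10.]), array([197., 266.])] s [array([207., 167.]), array([228., 247.])]
0.158 -0.8 w [array([179.,  -8.]), array([207., 273.])] s [array([202., 161.]), array([235., 240.])]
0.158 -0.88 w [array([191.,  -9.]), array([196., 273.])] s [array([207., 160.]), array([229., 240.])]
```

View pics/mix7.png

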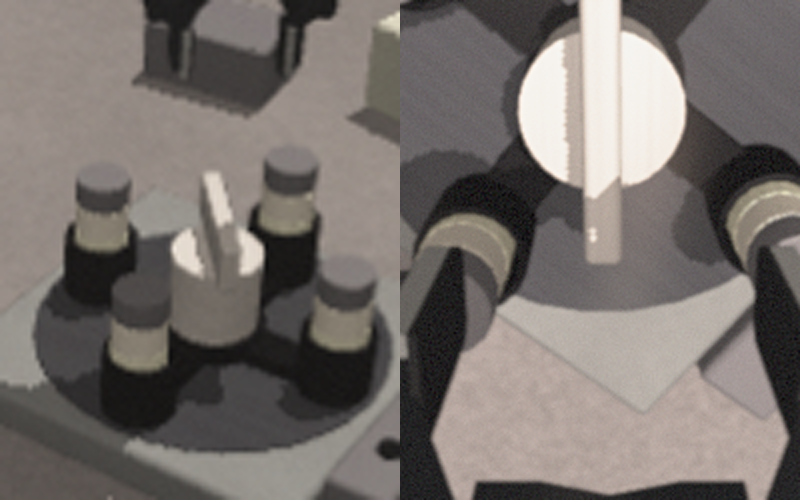

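The scene panel shows the bar-end tops at about (210,172) and (230,248), which matches the home prediction of z 0.152 at −0.88 rad. All four bottles are upright and the gripper is clear.

```bash
python3 -c "
from h import *
print(ticket.finish_job())"
```

```text
the job is handed in; nothing more can be done
None
```

The job is handed in: both bottles stand upright in the empty cups, and the nut was dropped into its thread and turned fully home at about −0.88 rad. The last camera view showed all four bottles upright, and it took about 20 s of the 72 s allowed; no verdict was returned.

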